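# Hang the thin-section holder in the notch of the rinsing tank's rim

## Robot

A 6-joint arm with a two-finger parallel gripper is mounted at the origin on the work surface. World frame = base frame: x ahead of the robot, y to its left, z up, the work surface at z = 0. Lengths are in m, angles in degrees, forces in N, time in s.
With the tool pointing down it reaches from about 0.35 to 0.875 m from the base axis. Payload 4.2 kg.
Tool frame: the origin (TCP) lies between the finger pads; the fingertips stand 11 mm ahead of it and the grasp point (between the pads) lies 8 mm behind it; z points along the fingers, y is the direction in which the jaws open and shut (so a half turn about z gives the same grasp; the last joint's range is limited). The gripper opens to 87 mm and grips with 3 to 60 N. Pads are 19 mm wide; open, the fingers measure 117 mm over their backs; the gripper's body (75 mm by 190 mm) begins 51 mm behind the grasp point.
Start: joints at [79.618, 22.042, 0.453, 0, -68.411, -14.817], TCP at [0.266, 0.566, 0.234] pointing down, gripper open.
Joint ranges: [-179.83, 179.83], [-69.29, 118.12], [-61.27, 80.66], [-181.25, 117.63], [-171.15, -9.14], [-177.46, 177.46]. Speed limits (degrees/s): [159.86, 159.86, 180, 180, 180, 180].

## Interface

Orientations are given as a 3x3 rotation matrix whose columns are the frame's x, y, z axes.
In Python, from station import sense, capture, get_calibration, finish_job, search_frame, cut_out gives the robot as it stands.
- The arm moves only by the tool arm_command, never from a script. Its argument "rows" is a list of rows, each an object with "fingers": the opening in per cent of the stroke, from 0 (shut) to 100 (fully open); "travel": the shift along the tool's x, y, z in cm, a list of three; "roll": the turn about the tool's z in degrees. A call has 1 to 10 rows; each row is the pose to reach, as a shift and turn from the pose commanded when the call began, along the tool's axes at that moment; what a row does not reach only later rows make up. A row lasts 1/10 s, in which the tool goes at most 50 mm and 8.59 degrees, less where a joint would pass 70% of its speed; a pose out of reach is approached as far as the arm can. A call with a gripper value outside its range is refused whole. The fingers move at their own pace and stop on an object; the grip force is fixed at half the most. Time passes only in rows, so rows that repeat a pose let the fingers close. It gives the time, the measured TCP pose, the force and the opening at its end, in the units of the state.
- sense(): the state, without advancing time (a new reading comes with each control period).
- capture(name): name is "side" or "top" or "wrist"; returns (picture, depth): 400x640x3 uint8, red, green, blue; 400x640 float32, m along the optical axis (not along the pixel's ray), 0 where there is no reading.
- get_calibration(name): a dict with "fov_y" (degrees; the focal length in pixels is half the picture's height over the tangent of half this angle, whatever the lens; pixels are square), "cx", "cy" (the principal point, pixels), "origin" and "attitude" of the camera in the world; the wrist camera has in their place "mount" (4x4, takes a point from camera to tool coordinates, whose origin is the TCP and whose axes are the flange's). Camera axes: x right, y down, z forward; pixel columns grow to the right and rows downward; lengths in m; the calibration is good to about 2 mm. A picture is of the moment at which its call begins: read the wrist's pose just before it. get_calibration takes no time and is no camera call.
- finish_job(): hands the job in, once; it reports no verdict.
Trained networks look in the newest picture that a camera, given by its name, has taken for a name from the list of things; names that differ only in an ending like _2 or _b are one class to them, and where a whole thing is asked for, a point or a joint stands for the part that bears it (a point fixed in the world has none). Each returns a list of dicts, best first, with "p" (0 to 1); they miss things now and then, are a little off and sometimes report something else, mostly with a low value. They report only what shows in the picture. A call takes as long as a camera call. They do not tell look-alikes from the thing itself.
- search_frame(camera, label): "position" ([x, y, z] in m, in world coordinates, good to about 4 mm: the middle of the surface that is visible of it).
- cut_out(camera, label): "mask" (400x640 bool, what is visible of it).
The state is a dict: "time_s": time; "joints": joint angles; "joint_velocities": joint speeds; "effort": joint torques, N m; "tcp_pos": TCP position; "ee_rot": TCP orientation; "wrist_force": force on the tool from outside, world axes, zero at the start; "moment": the same for the moment, N m; "gripper_width": opening from 0.0 (shut) to 1.0 (fully open).
Only numpy, scipy, OpenCV 4.12 (cv2) and the standard library are available. Lean on these libraries where they do the work, as an engineer would, in place of code of your own. Each camera call takes 0.05 s, during which the arm holds its last target. There are 200 camera calls.

## Task

Take the thin-section holder by its blue tab out of the drip tray and hook its bent lip over the orange rail on the far wall of the clear rinsing tank, basket inside the tank, so that it drops fully home into the rail's notch and hangs there upright on its own. Where along the rail the notch sits is not known exactly: feel for it by sliding the lip along the rail gently, because the acrylic cracks if it is pressed, struck or shoved with more than about 25 N. Leave the other things where they are.

Things in the scene. Friction and masses are not known exactly. Their poses are not given: they have to be found in the camera images.
- holder: Thin-section holder to hang: steel basket 34 (x) x 64 (y) mm with three glass slides, 0.2 kg, upright in the tray. Origin: centre of underside, z up; +x is the lip's side. Back plate, outer face x=17 mm, 64 wide, 30 wide above z=62. From its top a 30 wide bridge (z=84 to 88) runs to +x and ends in the bent lip, 3 mm thick (x=27 to 30), reaching down to z=68.
- holder_grip (a point): Centre of the blue upright grip tab that stands on the bridge: 10 mm thick (holder x), 30 mm wide (y), 40 mm tall (20 mm above and below this point). Lies at x=16, z=108 mm in the holder; holder axes. Pinch it across its thickness.
- holder_lip (a point): Middle of the bridge's underside (x=22, y=0, z=84 mm in the holder), over the 10 mm wide slot (x=17 to 27) between back plate and bent lip: the point that bears on the rim. 6 mm to +x of and 24 mm below the tab's centre. The lip reaches 16 mm lower. Holder axes.
- holder_basket (a point): Middle of the holder's basket, 30 mm above its underside; holder axes.
- tank: Clear acrylic tank, empty, open on top, fixed: 130 (x) x 240 (y) mm, walls 6 thick, 96 high. Origin: centre of underside; +x to its far wall (away from the robot). On the far wall (x=59 to 65 mm) sits an orange rail, equally thick, 180 long, top at z=106, with one notch 34 mm wide in its middle, down to the wall's top (z=96).
- tank_rim_mid (a point): Point at the orange rail's top level (z=106 mm), at the middle of the far wall's length and thickness; tank axes. NOT the notch: the rail is clamped anywhere along the wall, so the notch's centre lies up to 25 mm from here along tank y, either way. Its place is not measured: feel for it or see it. The rail stays put under gentle pushing.
- tray: Grey fixed drip tray, 200 x 200 mm, walls 12 mm high, floor 4 mm thick; the holder stands in it. Origin: centre of its underside.
- puck: Bystander: brass cylinder, 28 mm across, 22 mm high, standing in the tray; origin at its underside's centre. Leave it alone.
- slide_stack: Bystander: stack of glass thin sections, 28 x 48 x 12 mm, lying in the tray; origin at its underside's centre. Leave it alone.
- amber_bottle: Bystander: amber glass dropper bottle, 40 mm across, 85 mm tall; origin at its underside's centre. Leave it alone.
- paste_jar: Bystander: white jar with green cap, 56 mm across, 50 mm tall; origin at its underside's centre. Leave it alone.
- loupe: Bystander: black ring-shaped loupe, 44 mm across, 16 mm high; origin at its underside's centre. Leave it alone.
- brush: Bystander: lying dust brush; its origin lies at its middle. Leave it alone.
- objective_case: Bystander: upright aluminium cylinder, 38 mm across, 60 mm tall; origin at its underside's centre. Leave it alone.
Things that resemble listed ones, but are neither listed nor needed, are in the scene too. Of the things that look like the holder, the middle-sized one is meant.

How it is judged:
By the outcome, as a careful person would: the job done as asked, in the order asked, and still so for the second after the job is handed in, with the robot touching nothing.
It also fails if it takes over 64 s, if anything falls off the work surface, if the arm or the gripper's body presses on something with over 40 N, if the wrist force passes 120 N, or if a joint passes its speed limit or range.

## Working session

There is one attempt and no reset: what is moved stays moved. The work goes in short steps, Python scripts to look and compute and a tool call to move; the robot and the scene stay as the last step left them, time stands still between calls to the robot, and variables do not carry over. Pictures are saved under pics/ and viewed, about 8 in all and at most 12, crops included, and the job is handed in when it is done.

Besides the shell and the picture viewer there is one more tool, called after "Request:" in YAML: its name, and indented under it one key for each argument. arm_command: Moves the arm, as the interface text tells. Its arguments: {"type":"object","properties":{"rows":{"type":"array","items":{"type":"object","properties":{"fingers":{"type":"number"},"travel":{"type":"array","items":{"type":"number"}},"roll":{"type":"number"}}}}},"required":["rows"]}

```bash
mkdir -p pics
cat > h.py <<'E'
import numpy as np,cv2
from station import *
def cam(n,s=None):
    c=get_calibration(n);f=200/np.tan(np.radians(c['fov_y'])/2)
    if 'origin' in c: R=np.array(c['attitude']);o=np.array(c['origin'])
    else:
        s=s or sense();T=np.array(c['mount']);E=np.array(s['ee_rot']);R=E@T[:3,:3];o=E@T[:3,3]+np.array(s['tcp_pos'])
    return f,c['cx'],c['cy'],R,o
def cloud(n,d,s=None):
    f,cx,cy,R,o=cam(n,s);v,u=np.mgrid[:400,:640]
    P=np.stack([(u-cx)/f*d,(v-cy)/f*d,d],-1)
    return P@R.T+o
def proj(n,P,s=None):
    f,cx,cy,R,o=cam(n,s);p=(np.array(P)-o)@R
    return p[...,0]/p[...,2]*f+cx,p[...,1]/p[...,2]*f+cy
def save(n,im): cv2.imwrite('pics/'+n,cv2.cvtColor(im,cv2.COLOR_RGB2BGR))
E
python3 - <<'E'
from h import *
s=sense();print(s)
ims=[]
for n in['top','side']:
    im,d=capture(n);np.savez('/tmp/'+n,im=im,d=d);ims.append(im)
    for l in['holder','holder_grip','tank','tray','holder_lip']:
        for r in search_frame(n,l):
            p=np.array(r['position']);u,v=proj(n,p);print(n,l,round(r['p'],2),p.round(3),round(float(u)),round(float(v)))
    print(get_calibration(n))
save('top.png',ims[0]);save('side.png',ims[1])
E
```

```text
{'time_s': 0.0, 'joints': array([ 7.96191538e+01,  2.20893160e+01,  3.79356121e-01, -2.76649546e-02,
       -6.84106766e+01, -1.48179719e+01]), 'joint_velocities': array([ 0.03901338, -0.0131569 , -0.03205177,  0.03703464, -0.01835084,
       -0.06061738]), 'effort': array([ 5.05344560e-04, -3.90665138e+01,  1.87392211e+01,  4.21948045e+00,
        1.09145712e-02, -1.86951420e-04]), 'tcp_pos': array([0.26582788, 0.56501047, 0.23247534]), 'ee_rot': array([[ 9.04760021e-01, -4.25920920e-01, -8.21005564e-04],
       [-4.25921698e-01, -9.04757838e-01, -1.99009875e-03],
       [ 1.04813471e-04,  2.15024587e-03, -9.99997683e-01]]), 'wrist_force': array([ 0.21619918, -0.04102807,  0.35607975]), 'moment': array([ 0.01637116,  0.07894145, -0.0916987 ]), 'gripper_width': 1.0012585326330443}
top holder 0.97 [0.509 0.333 0.087] 203 226
top holder 0.86 [0.525 0.139 0.024] 279 221
top holder 0.6 [ 0.615 -0.027  0.011] 338 189
top holder_grip 0.97 [0.51  0.331 0.087] 204 226
top holder_grip 0.91 [0.529 0.132 0.021] 282 219
top holder_grip 0.75 [ 0.616 -0.031  0.011] 339 188
top tank 0.83 [ 0.474 -0
[... 887 characters left out ...]
 0.615 -0.03   0.025] 312 213
side holder_grip 0.69 [0.53  0.136 0.041] 282 258
side tank 0.87 [ 0.471 -0.141  0.056] 394 205
side tank 0.22 [ 0.656 -0.299  0.02 ] 369 171
side tray 0.77 [0.471 0.18  0.004] 287 303
side tray 0.38 [0.531 0.135 0.04 ] 282 258
side holder_lip 0.8 [0.531 0.139 0.042] 280 258
side holder_lip 0.67 [ 0.615 -0.03   0.027] 312 212
side holder_lip 0.62 [0.497 0.351 0.051] 182 336
{'fov_y': 57.551574718433194, 'cx': 316.0996149485373, 'cy': 196.89780396907145, 'origin': array([0.11894227, 0.46398186, 0.47006558]), 'attitude': array([[-0.72166572, -0.33519426,  0.60567598],
       [-0.6920451 ,  0.37019412, -0.61970145],
       [-0.01649731, -0.86637239, -0.49912595]])}
```

View pics/top.png

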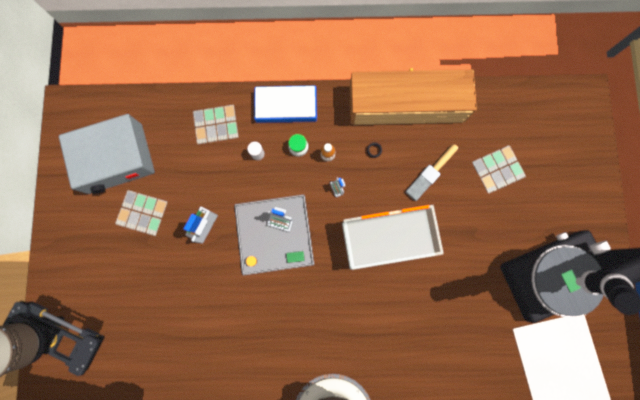

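View pics/side.png

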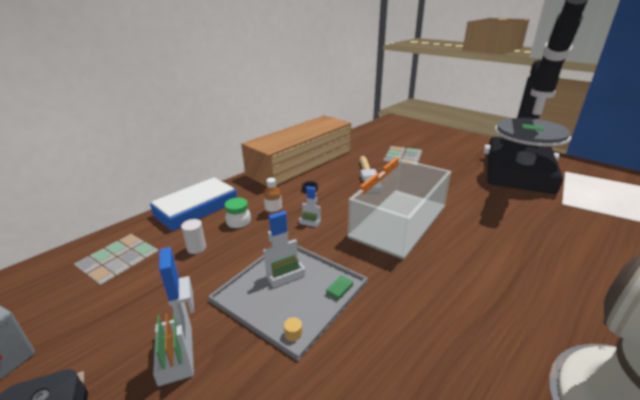

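The top view shows three look-alikes: large at (203,226), medium in the tray at (281,219), small at (338,187). The one in the tray is the target. The tank is at (392,237), with the orange rail on its far wall.

Run:
```python
from h import *
out=[]
for n,(a,b,c,e) in {'top':(195,245,255,315),'side':(200,300,240,340)}.items():
    z=np.load(f'/tmp/{n}.npz');im,d=z['im'],z['d'];P=cloud(n,d)
    hsv=cv2.cvtColor(im,cv2.COLOR_RGB2HSV)
    m=(hsv[...,0]<16)&(hsv[...,1]>170)&(hsv[...,2]>150)&(d>0)
    Q=P[m];k=(Q[:,2]>.08)&(Q[:,2]<.125)&(Q[:,0]>.4)&(Q[:,0]<.7)&(Q[:,1]<0)&(Q[:,1]>-.4)
    Q=Q[k];print(n,'orange',len(Q));
    if len(Q):
        T=Q[Q[:,2]>.1] if n=='top' else Q
        c0=T.mean(0);w,v=np.linalg.eigh(np.cov(T[:,:2].T));ax=v[:,1];t=(T[:,:2]-c0[:2])@ax
        print(c0,ax,np.degrees(np.arctan2(*ax[::-1])),np.histogram(t,40,(-.11,.11))[0],np.percentile(Q[:,2],[5,50,95]))
    m=(hsv[...,0]>100)&(hsv[...,0]<125)&(hsv[...,1]>150)&(d>0)
    Q=P[m];k=(abs(Q[:,0]-.53)<.06)&(abs(Q[:,1]-.14)<.06)&(Q[:,2]>.05);Q=Q[k]
    print('blue',len(Q),Q.mean(0),Q.min(0),Q.max(0))
    w,v=np.linalg.eigh(np.cov(Q[:,:2].T));print(w**.5,v)
    out.append(cv2.resize(im[a:b,c:e],(480,400),interpolation=cv2.INTER_CUBIC) if n=='top' else cv2.resize(im[a:b,c:e],(400,400),interpolation=cv2.INTER_CUBIC)[:,:320])
save('crop1.png',np.hstack(out))
```

```text
top orange 52
[ 0.53699127 -0.17895743  0.1058781 ] [-0.14072996  0.99004802] 98.09008828597729 [0 0 0 0 0 3 1 1 1 1 1 0 1 0 2 0 1 4 0 0 0 0 0 0 0 0 2 0 1 1 0 1 1 0 2 1 0
 2 0 0] [0.09167223 0.10085821 0.10831676]
blue 42 [0.5356004  0.13312014 0.1275825 ] [0.5293912  0.1193536  0.09962279] [0.54366556 0.14667022 0.13595997]
[0.00220493 0.00857209] [[-0.94664992  0.32226376]
 [ 0.32226376  0.94664992]]
side orange 95
[ 0.52984382 -0.15852719  0.10582051] [-0.14250773  0.98979369] 98.19298376866081 [0 0 0 3 3 2 2 2 5 5 6 5 5 5 1 0 0 0 0 0 0 0 2 3 3 5 3 5 3 3 5 6 6 7 0 0 0
 0 0 0] [0.1023458  0.10603692 0.10847009]
blue 290 [0.53354997 0.13587322 0.11781629] [0.52685688 0.12255256 0.09652702] [0.54357486 0.14850602 0.13464649]
[0.00153115 0.00773132] [[-0.94178737  0.33620908]
 [ 0.33620908  0.94178737]]
```

View pics/crop1.png

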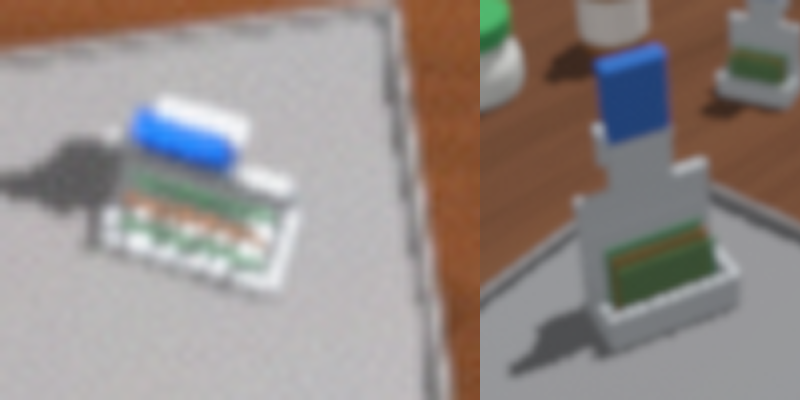

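The crop confirms the medium holder in the tray: the lip side faces away from the robot, with holder yaw about -19° and tank yaw about +8°. Next I move above it.

Request:
arm_command:
  rows:
    - {"fingers":100,"travel":[4.3,2.7,-1.0],"roll":8}
    - {"fingers":100,"travel":[8.6,5.5,-2.7],"roll":16}
    - {"fingers":100,"travel":[12.9,8.2,-2.7],"roll":24}
    - {"fingers":100,"travel":[17.2,11.0,-2.7],"roll":32}
    - {"fingers":100,"travel":[21.4,13.7,-2.7],"roll":40}
    - {"fingers":100,"travel":[25.7,16.5,-2.7],"roll":48}
    - {"fingers":100,"travel":[30,19.2,-2.7],"roll":56}
    - {"fingers":100,"travel":[34.3,22,-2.7],"roll":64}
    - {"fingers":100,"travel":[38.6,24.7,-2.7],"roll":72}
    - {"fingers":100,"travel":[42.9,27.5,-2.7],"roll":80}

```text
time_s: 1.6
tcp_pos: [0.5311, 0.1433, 0.261]
ee_rot: [[-0.267, -0.964, 0.001], [-0.964, 0.267, 0.0], [-0.001, -0.001, -1.0]]
wrist_force: [0.2, 0.8, -0.6]
gripper_width: 0.998
```

Request:
arm_command:
  rows:
    - {"fingers":100,"travel":[0,0,0],"roll":4.1}
    - {"fingers":100,"travel":[0,0,0],"roll":4.1}
    - {"fingers":100,"travel":[0,0,0],"roll":4.1}
    - {"fingers":100,"travel":[0,0,0],"roll":4.1}

```text
time_s: 2.0
tcp_pos: [0.5299, 0.146, 0.2607]
ee_rot: [[-0.328, -0.945, 0.0], [-0.945, 0.328, 0.0], [-0.0, -0.0, -1.0]]
wrist_force: [-0.1, -0.1, -0.8]
gripper_width: 0.998
```

```bash
cat > look.py <<'E'
from h import *
s=sense();im,d=capture('wrist');np.savez('/tmp/wrist',im=im,d=d)
save('wrist1.png',im)
print(s['tcp_pos'].round(4),s['ee_rot'].round(3).tolist(),s['wrist_force'].round(2),s['joints'].round(1))
P=cloud('wrist',d,s);hsv=cv2.cvtColor(im,cv2.COLOR_RGB2HSV)
m=(hsv[...,0]>100)&(hsv[...,0]<125)&(hsv[...,1]>150)&(d>0)
Q=P[m];k=(abs(Q[:,0]-.53)<.06)&(abs(Q[:,1]-.14)<.06)&(Q[:,2]>.05);Q=Q[k]
print('blue',len(Q),Q.mean(0))
T=Q[Q[:,2]>np.percentile(Q[:,2],90)-.004];r=cv2.minAreaRect((T[:,:2]*1e3).astype(np.float32));print('top',len(T),T.mean(0),np.percentile(T[:,2],[5,50,95]),r)
E
python3 look.py
```

```text
[0.5299 0.146  0.2607] [[-0.328, -0.945, 0.0], [-0.945, 0.328, 0.0], [-0.0, -0.0, -1.0]] [-0.13 -0.13 -0.79] [ 32.3  13.6  -7.7  -0.  -68.6 -51.4]
blue 317 [0.53600838 0.13083148 0.13297733]
top 291 [0.53635704 0.13194327 0.1342302 ] [0.13162562 0.13278119 0.13401575] ((549.5704956054688, 112.14321899414062), (26.987565994262695, 72.00404357910156), 33.011173248291016)
```

View pics/wrist1.png

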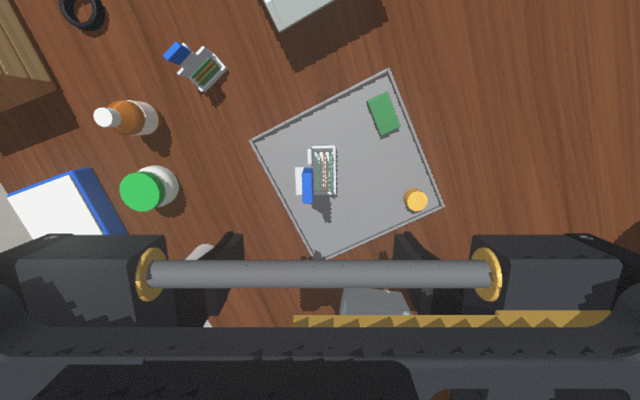

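The wrist view shows the target's blue tab at (307,186), white bridge at (299,181) and slides at (323,172). The lookalike is at (195,65).

Run:
```python
from h import *
s=sense();z=np.load('/tmp/wrist.npz');im,d=z['im'],z['d']
P=cloud('wrist',d,s);hsv=cv2.cvtColor(im,cv2.COLOR_RGB2HSV)
m=(hsv[...,0]>100)&(hsv[...,0]<125)&(hsv[...,1]>150)&(d>0)
m[:150]=0;m[220:]=0;m[:,:290]=0;m[:,330:]=0
Q=P[m&(P[...,2]>.125)];print(len(Q),Q.mean(0),np.median(Q,0),cv2.minAreaRect((Q[:,:2]*1e3).astype(np.float32)))
print(get_calibration('wrist'))
c=Q.mean(0);E=np.array(s['ee_rot']);print('c in tool',(c-s['tcp_pos'])@E*100)
x=np.array([.944,-.33,0]);y=np.array([.33,.944,0])
W=P[m];print('proj x',np.percentile((Q-c)@x,[1,10,90,99]),'y',np.percentile((Q-c)@y,[1,10,90,99]))
w=(hsv[...,1]<40)&(hsv[...,2]>150)&(P[...,2]>.08)&(abs(P[...,2]-.09)<.012)&(d>0);w[:150]=0;w[220:]=0;w[:,:290]=0;w[:,330:]=0
B=P[w]-c;print(len(B),B.mean(0)@x,np.percentile(B@x,[2,98]),np.percentile(B@y,[2,98]),P[w][:,2].mean())
```

```text
293 [0.53612853 0.13206106 0.13270628] [0.53604487 0.13207435 0.13277875] ((536.1867065429688, 132.32559204101562), (29.139482498168945, 9.147927284240723), 72.80168914794922)
{'fov_y': 67.38760311292828, 'cx': 318.23055070583473, 'cy': 203.69712251813726, 'mount': array([[ 1.01504875e-03, -9.65608322e-01, -2.59999112e-01,
         7.04308714e-02],
       [ 9.99999480e-01,  9.54872964e-04,  3.57750990e-04,
         9.07832959e-05],
       [-9.71812101e-05, -2.59999340e-01,  9.65608789e-01,
        -1.52193208e-01],
       [ 0.00000000e+00,  0.00000000e+00,  0.00000000e+00,
         1.00000000e+00]])}
c in tool [ 1.12242281 -1.04510296 12.79965379]
proj x [-0.00467376 -0.00371833  0.00382243  0.0047364 ] y [-0.01418155 -0.01192283  0.01166663  0.01454219]
183 0.010312196398080318 [-0.00042128  0.01390026] [-0.01419177  0.01593395] 0.09247184091274374
```

Request:
arm_command:
  rows:
    - {"fingers":60,"travel":[1.1,-1.05,2],"roll":-1}
    - {"fingers":60,"travel":[1.1,-1.05,6],"roll":-1}
    - {"fingers":60,"travel":[1.1,-1.05,9],"roll":-1}
    - {"fingers":60,"travel":[1.1,-1.05,12],"roll":-1}
    - {"fingers":60,"travel":[1.1,-1.05,14],"roll":-1}
    - {"fingers":60,"travel":[1.1,-1.05,15.1],"roll":-1}
    - {"fingers":60,"travel":[1.1,-1.05,15.1],"roll":-1}
    - {"fingers":60,"travel":[1.1,-1.05,15.1],"roll":-1}
    - {"fingers":60,"travel":[1.1,-1.05,15.1],"roll":-1}

```text
time_s: 2.95
tcp_pos: [0.5374, 0.1319, 0.111]
ee_rot: [[-0.313, -0.95, 0.003], [-0.95, 0.313, 0.001], [-0.002, -0.002, -1.0]]
wrist_force: [0.3, 0.3, 1.0]
gripper_width: 0.601
```

Run:
```python
from h import *
s=sense();E=np.array(s['ee_rot']);print(s['tcp_pos'],(np.array([.536,.132,.11])-s['tcp_pos'])@E*100,s['wrist_force'],s['gripper_width'])
im,d=capture('side');save('pre.png',cv2.resize(im[150:350,180:380],(600,600)))
```

```text
[0.53742686 0.13191982 0.11101406] [0.03727929 0.13823922 0.10102868] [0.29181248 0.25281018 0.98551949] 0.6012789707850411
```

View pics/pre.png

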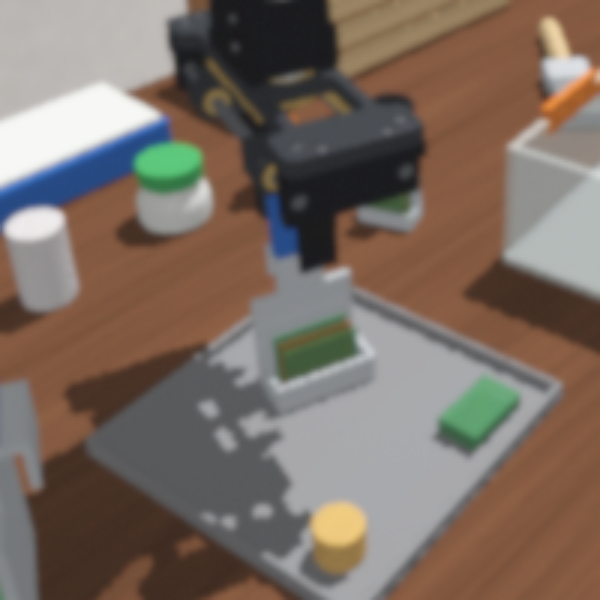

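The fingers straddle the tab, with the near finger at (320,230). Next I close and lift.

Request:
arm_command:
  rows:
    - {"fingers":30,"travel":[0,0.15,0],"roll":0}
    - {"fingers":0,"travel":[0,0.15,0],"roll":0}
    - {"fingers":0,"travel":[0,0.15,0],"roll":0}
    - {"fingers":0,"travel":[0,0.15,0],"roll":0}
    - {"fingers":0,"travel":[0,0.15,0],"roll":0}
    - {"fingers":0,"travel":[0,0.15,0],"roll":0}
    - {"fingers":0,"travel":[0,0.15,0],"roll":0}
    - {"fingers":0,"travel":[0,0.15,0],"roll":0}

```text
time_s: 3.8
tcp_pos: [0.535, 0.1316, 0.1093]
ee_rot: [[-0.314, -0.949, -0.0], [-0.949, 0.314, -0.0], [0.0, 0.0, -1.0]]
wrist_force: [0.0, -0.9, -1.6]
gripper_width: 0.115
```

Request:
arm_command:
  rows:
    - {"fingers":0,"travel":[0,0.15,-1],"roll":0}
    - {"fingers":0,"travel":[0,0.15,-3],"roll":0}
    - {"fingers":0,"travel":[0,0.15,-6],"roll":0}
    - {"fingers":0,"travel":[0,0.15,-10],"roll":0}
    - {"fingers":0,"travel":[0,0.15,-13],"roll":0}
    - {"fingers":0,"travel":[0,0.15,-15],"roll":0}
    - {"fingers":0,"travel":[0,0.15,-15],"roll":0}
    - {"fingers":0,"travel":[0,0.15,-15],"roll":0}

```text
time_s: 4.6
tcp_pos: [0.5329, 0.1321, 0.259]
ee_rot: [[-0.314, -0.949, -0.001], [-0.949, 0.314, 0.0], [-0.0, 0.001, -1.0]]
wrist_force: [-0.7, -0.6, -2.2]
gripper_width: 0.117
```

Run:
```python
from h import *
s=sense();print({k:np.round(v,3).tolist() for k,v in s.items()})
im,d=capture('wrist');save('w2.png',im);np.savez('/tmp/w2',im=im,d=d)
im,d=capture('top');np.savez('/tmp/top2',im=im,d=d)
im,d=capture('side');np.savez('/tmp/side2',im=im,d=d)
a=np.zeros((400,800,3),np.uint8)
save('c3.png',np.hstack([cv2.resize(im[0:300,150:450],(400,400)),cv2.resize(np.load('/tmp/w2.npz')['im'][100:300,220:420],(400,400))]))
```

```text
{'time_s': 4.6, 'joints': [30.813, 13.655, -7.898, -0.063, -68.498, -49.108], 'joint_velocities': [0.013, 1.537, -1.889, -0.358, 0.024, 0.043], 'effort': [0.0, -34.119, 20.623, 4.798, 0.003, 0.002], 'tcp_pos': [0.533, 0.132, 0.259], 'ee_rot': [[-0.314, -0.949, -0.001], [-0.949, 0.314, 0.0], [-0.0, 0.001, -1.0]], 'wrist_force': [-0.701, -0.601, -2.175], 'moment': [0.122, -0.05, -0.043], 'gripper_width': 0.117}
```

View pics/c3.png

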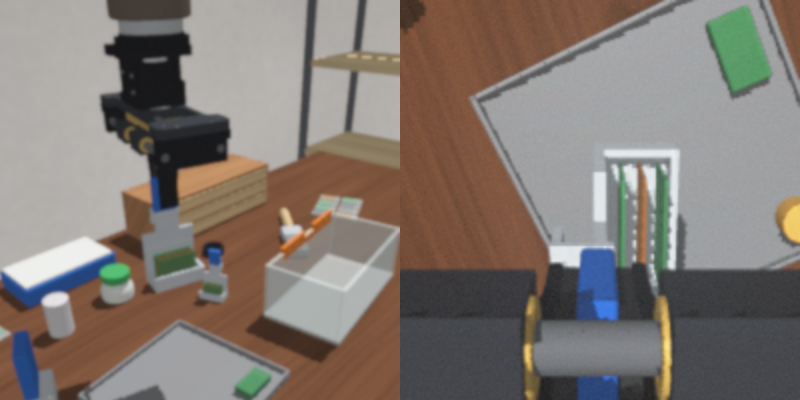

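Held and upright. Next I carry it over the tank and turn it to the rail's yaw.

Request:
arm_command:
  rows:
    - {"fingers":0,"travel":[2,-0.6,0],"roll":-3}
    - {"fingers":0,"travel":[5,-1.6,0],"roll":-6}
    - {"fingers":0,"travel":[9,-2.8,0],"roll":-9}
    - {"fingers":0,"travel":[13,-4.1,0],"roll":-12}
    - {"fingers":0,"travel":[17,-5.3,0],"roll":-16}
    - {"fingers":0,"travel":[21,-6.6,0],"roll":-20}
    - {"fingers":0,"travel":[24.5,-7.7,0],"roll":-23}
    - {"fingers":0,"travel":[27,-8.4,0],"roll":-25}
    - {"fingers":0,"travel":[28.2,-8.8,0],"roll":-26.5}
    - {"fingers":0,"travel":[28.6,-8.95,0],"roll":-26.5}

```text
time_s: 5.75
tcp_pos: [0.5281, -0.1688, 0.258]
ee_rot: [[0.14, -0.99, -0.003], [-0.99, -0.14, 0.0], [-0.001, 0.003, -1.0]]
wrist_force: [0.5, 0.2, -2.8]
gripper_width: 0.115
```

Request:
arm_command:
  rows:
    - {"fingers":0,"travel":[0,0,0],"roll":0}
    - {"fingers":0,"travel":[0,0,0],"roll":0}
    - {"fingers":0,"travel":[0,0,0],"roll":0}

```text
time_s: 6.05
tcp_pos: [0.5289, -0.1666, 0.2594]
ee_rot: [[0.144, -0.99, -0.0], [-0.99, -0.144, 0.0], [-0.0, 0.0, -1.0]]
wrist_force: [0.7, 0.5, -2.3]
gripper_width: 0.113
```

```bash
cat > meas.py <<'E'
from h import *
import sys
s=sense();E=np.array(s['ee_rot']);print(s['tcp_pos'].round(4),E.round(3).tolist(),s['wrist_force'].round(2),s['moment'].round(3),s['gripper_width'])
for n in['top','side','wrist']:
    s=sense();im,d=capture(n);np.savez('/tmp/m_'+n,im=im,d=d);P=cloud(n,d,s);hsv=cv2.cvtColor(im,cv2.COLOR_RGB2HSV)
    m=(hsv[...,0]<16)&(hsv[...,1]>150)&(hsv[...,2]>130)&(d>0)&(abs(P[...,2]-.102)<.012)&(abs(P[...,0]-.535)<.05)&(abs(P[...,1]+.17)<.13)
    Q=P[m];print(n,len(Q))
    if len(Q)<8: continue
    T=Q
    ax=np.array([-.142,.990]);nx=np.array([.990,.142]);c=np.array([.534,-.167])
    t=(T[:,:2]-c)@ax;q=(T[:,:2]-c)@nx
    f=np.polyfit(t,q,1);print(' off,slope deg',f[1],np.degrees(f[0]),'q',np.percentile(q,[2,50,98]),'z',np.percentile(T[:,2],[5,50,95]))
    ts=np.sort(t);g=np.argmax(np.diff(ts));print(' t ends',ts[0],ts[-1],'gap',ts[g],ts[g+1])
im=np.load('/tmp/m_wrist.npz')['im']
if len(sys.argv)>1: save(sys.argv[1],im)
E
python3 meas.py w4.png
```

```text
[ 0.5289 -0.1666  0.2594] [[0.144, -0.99, -0.0], [-0.99, -0.144, 0.0], [-0.0, 0.0, -1.0]] [ 0.68  0.51 -2.27] [ 0.064 -0.092  0.052] 0.11276406385853578
top 43
 off,slope deg -0.0012696658869025509 0.4142283592665631 q [-0.00292391 -0.0007457   0.00203248] z [0.09832243 0.10579743 0.10977743]
 t ends 0.031132514642908764 0.0820202100131205 gap 0.03962852167293274 0.04237786335842631
side 225
 off,slope deg -0.0035791410464930643 -0.18250852277881113 q [-0.00524172 -0.00391227  0.00106797] z [0.09101451 0.10081793 0.10838703]
 t ends -0.08604880729281918 0.08378778989722942 gap -0.006243674800038234 0.0023164167895476867
wrist 490
 off,slope deg -0.0006342658940376971 0.3286568805386618 q [-0.00353749 -0.00054385  0.00151933] z [0.10576621 0.10694825 0.1081732 ]
 t ends -0.09539614321150432 0.029706986425061744 gap -0.02388074595542014 0.010080246296977926
```

View pics/w4.png

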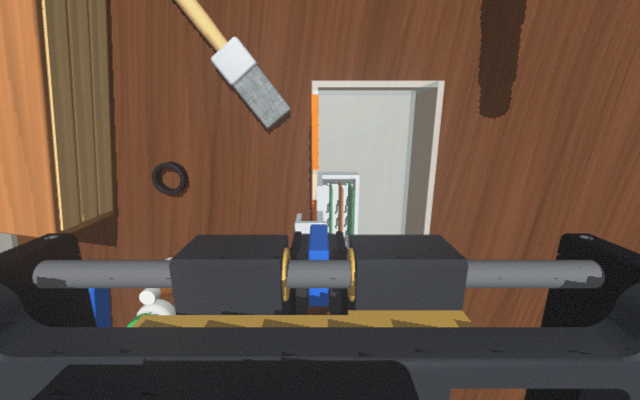

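The wrist view shows the rail's orange segment at (315,132) and its notch beside the holder, around (315,190). Part of the bridge and lip is visible at (303,222). Next I measure slot against rail in this one picture.

Run:
```python
from h import *
s=sense();z=np.load('/tmp/m_wrist.npz');im,d=z['im'],z['d'];P=cloud('wrist',d,s);tp=np.array(s['tcp_pos'])
E=np.array(s['ee_rot']);hx=-E[:,1];hy=-E[:,0]
L=P-tp;X=L@hx*1e3;Y=L@hy*1e3;Z=L[...,2]*1e3
# print grid around bridge
for v in range(170,240,4):
    print(v,' '.join(f'{X[v,u]:.0f}/{Y[v,u]:.0f}/{Z[v,u]:.0f}' if Z[v,u]>-110 and d[v,u]>0 else '.' for u in range(292,332,3)))
# notch in tool frame from orange
c=np.array([.534,-.167,.1065]);a=np.array([-.142,.99,0])
for t in(-.0239,-.0069,.0101):
    p=c+a*t-np.array([.99,.142,0])*.0008-tp;print(t,p@hx*1e3,p@hy*1e3)
z=np.load('/tmp/side.npz');im0,d0=z['im'],z['d'];P=cloud('side',d0);hsv=cv2.cvtColor(im0,cv2.COLOR_RGB2HSV)
m=(hsv[...,0]<16)&(hsv[...,1]>120)&(d0>0)&(abs(P[...,2]-.102)<.012)&(abs(P[...,0]-.535)<.05)&(abs(P[...,1]+.17)<.13)
t=np.sort((P[m][:,:2]-c[:2])@a[:2]);g=np.argmax(np.diff(t));print('side0',t[0],t[-1],t[g],t[g+1])
z=np.load('/tmp/top.npz');im0,d0=z['im'],z['d'];P=cloud('top',d0);hsv=cv2.cvtColor(im0,cv2.COLOR_RGB2HSV)
m=(hsv[...,0]<18)&(hsv[...,1]>120)&(d0>0)&(abs(P[...,2]-.102)<.012)&(abs(P[...,0]-.535)<.05)&(abs(P[...,1]+.17)<.13)
t=np.sort((P[m][:,:2]-c[:2])@a[:2]);g=np.argmax(np.diff(t));print('top0',t[0],t[-1],t[g],t[g+1])
```

```text
170 . . . . . . . . . . . . . .
174 . . . . . . . . . -1/-31/-89 -3/-31/-88 -5/-31/-88 -8/-30/-89 -10/-31/-88
178 . . . . . . . . . -0/-31/-69 -3/-31/-70 -5/-28/-87 -8/-27/-87 -10/-28/-87
182 . . . . . . . . . -0/-31/-54 -3/-30/-55 -6/-22/-100 -8/-22/-101 -11/-23/-96
186 . . . . . . . . . -0/-30/-43 -2/-31/-40 -6/-18/-100 -8/-18/-101 -10/-22/-80
190 . . . . . . . . . -0/-27/-42 -2/-28/-42 -6/-15/-99 -8/-15/-100 -9/-22/-66
194 . . . . . . . . . -0/-25/-43 -2/-25/-43 -6/-11/-100 -8/-11/-100 -9/-19/-66
198 . . . . . . . . . -0/-22/-43 -2/-22/-43 -6/-8/-100 -8/-8/-100 -10/-16/-67
202 . . . . . . . . . -0/-19/-42 -2/-19/-43 -6/-4/-102 -8/-4/-99 -10/-13/-67
206 . . . . . . . . . -0/-17/-42 -2/-16/-43 -6/-0/-101 -8/-0/-101 -10/-10/-66
210 . . . . . . . . . -0/-14/-43 -2/-14/-42 -6/3/-100 -8/3/-100 -10/-6/-67
214 . . 13/-13/-34 11/-13/-34 . . . . . -0/-14/-32 -2/-13/-34 -6/7/-100 -9/7/-100 -10/-3/-67
218 . . 13/-13/-26 11/-13/-28 . . . . . -0/-13/-26 -2/-13/-26 -6/10/-100 -9/11/-100 -10/-0/-67
222 . 14/-13/-18 12/-13/-19 10/-14/-17 9/-13/-19 7/-14/-17 5/-13/-18 3/-14/-17 1/-14/-17 -0/-13/-18
[... 169 characters left out ...]
/-100 -10/6/-66
230 . 14/-9/-15 12/-9/-16 10/-9/-16 9/-9/-16 7/-9/-17 5/-13/-6 3/-14/-3 1/-14/-3 -0/-14/-3 -2/-13/-4 -4/-13/-4 -9/22/-100 -10/9/-66
234 . 13/-11/-5 11/-11/-4 10/-11/-5 8/-9/-9 7/-9/-8 4/-13/2 3/-14/3 1/-14/3 -0/-13/2 -2/-13/2 -3/-13/2 -5/-9/-8 -7/-9/-10
238 . 13/-11/2 11/-11/1 10/-9/-3 8/-9/-3 6/-10/-1 4/-13/7 3/-14/9 1/-13/8 -0/-13/8 -2/-14/8 -3/-13/8 -5/-12/5 -7/-9/-4
-0.0239 4.0387630176279865 -24.85071789658455
-0.0069 4.066461319263641 -7.848496625102714
0.0101 4.094159620899298 9.153724646379118
side0 -0.08759245716349869 0.0846168886638444 -0.00687545866271136 8.022881929264519e-05
top0 -0.09885737306501134 0.08385982480333733 -0.022944466587564754 0.008605176481218382
```

Slot centre is 1.6 mm too far in holder +x, and the holder is 9 mm short of the notch centre. The top and wrist cameras agree on the notch. Next I correct both and lower until the lip is just above the rail.

Request:
arm_command:
  rows:
    - {"fingers":0,"travel":[0.5,0.16,0],"roll":0}
    - {"fingers":0,"travel":[0.9,0.16,0],"roll":0}
    - {"fingers":0,"travel":[0.9,0.16,1.5],"roll":0}
    - {"fingers":0,"travel":[0.9,0.16,3],"roll":0}
    - {"fingers":0,"travel":[0.9,0.16,5],"roll":0}
    - {"fingers":0,"travel":[0.9,0.16,7],"roll":0}
    - {"fingers":0,"travel":[0.9,0.16,9],"roll":0}
    - {"fingers":0,"travel":[0.9,0.16,10],"roll":0}
    - {"fingers":0,"travel":[0.9,0.16,10.5],"roll":0}
    - {"fingers":0,"travel":[0.9,0.16,10.5],"roll":0}

```text
time_s: 7.2
tcp_pos: [0.5287, -0.1768, 0.1544]
ee_rot: [[0.143, -0.99, -0.0], [-0.99, -0.143, -0.0], [0.0, 0.0, -1.0]]
wrist_force: [0.1, -0.1, -2.6]
gripper_width: 0.111
```

Request:
arm_command:
  rows:
    - {"fingers":0,"travel":[0,0,0],"roll":0}
    - {"fingers":0,"travel":[0,0,0],"roll":0}
    - {"fingers":0,"travel":[0,0,0],"roll":0}

```text
time_s: 7.5
tcp_pos: [0.529, -0.1766, 0.1554]
ee_rot: [[0.143, -0.99, 0.002], [-0.99, -0.143, -0.0], [0.0, -0.002, -1.0]]
wrist_force: [-1.4, 0.4, -2.3]
gripper_width: 0.11
```

```bash
cat > rel.py <<'E'
from h import *
import sys
s=sense();im,d=capture('wrist');P=cloud('wrist',d,s);tp=np.array(s['tcp_pos']);E=np.array(s['ee_rot'])
print(tp.round(4),E.round(3).tolist(),s['wrist_force'].round(2),s['moment'].round(3),s['gripper_width'])
hx=-E[:,1];hy=-E[:,0];L=P-tp;X=L@hx*1e3;Y=L@hy*1e3;Z=L[...,2]*1e3
hsv=cv2.cvtColor(im,cv2.COLOR_RGB2HSV)
m=(hsv[...,0]<18)&(hsv[...,1]>120)&(d>0)&(abs(P[...,2]-.106)<.005)&(abs(P[...,0]-.535)<.06)&(abs(P[...,1]+.17)<.13)
x,y=X[m],Y[m];print('rail n',m.sum(),'x',np.percentile(x,[2,50,98]),'fit',np.polyfit(y,x,1),'y',y.min(),y.max(),'z',np.median(P[m][:,2]))
ys=np.sort(y);g=np.argmax(np.diff(ys));print('gap',ys[g],ys[g+1])
m=(d>0)&(Z>-40)&(Z<-15)&(abs(X)<20)&(Y<-10)&(Y>-17)&(hsv[...,1]<60)
h,e=np.histogram(X[m],np.arange(-6,20,1));print('face x',dict(zip(e[:-1].astype(int).tolist(),h.tolist())),'y',np.median(Y[m]))
v,u=np.nonzero(m);print(u.min(),u.max(),v.min(),v.max())
si,_=capture('side');
if len(sys.argv)>1: save(sys.argv[1],np.hstack([cv2.resize(im[100:300,220:420],(400,400),interpolation=cv2.INTER_CUBIC),cv2.resize(si[100:260,300:460],(400,400),interpolation=cv2.INTER_CUBIC)]))
E
python3 rel.py c5.png
```

```text
[ 0.529  -0.1766  0.1554] [[0.143, -0.99, 0.002], [-0.99, -0.143, -0.0], [0.0, -0.002, -1.0]] [-1.35  0.44 -2.35] [ 0.068 -0.075  0.061] 0.10953897150216427
rail n 1077 x [2.23008149 4.95535996 7.92279492] fit [-2.01208845e-03  4.90098843e+00] y -87.47263475614838 72.03346300972129 z 0.10694823093856287
gap -15.17069813416858 64.38212048967958
face x {-6: 0, -5: 3, -4: 6, -3: 23, -2: 19, -1: 18, 0: 24, 1: 3, 2: 6, 3: 6, 4: 8, 5: 9, 6: 14, 7: 14, 8: 9, 9: 16, 10: 17, 11: 22, 12: 28, 13: 26, 14: 0, 15: 0, 16: 0, 17: 0, 18: 0} y -13.362984765965747
295 326 211 228
```

View pics/c5.png

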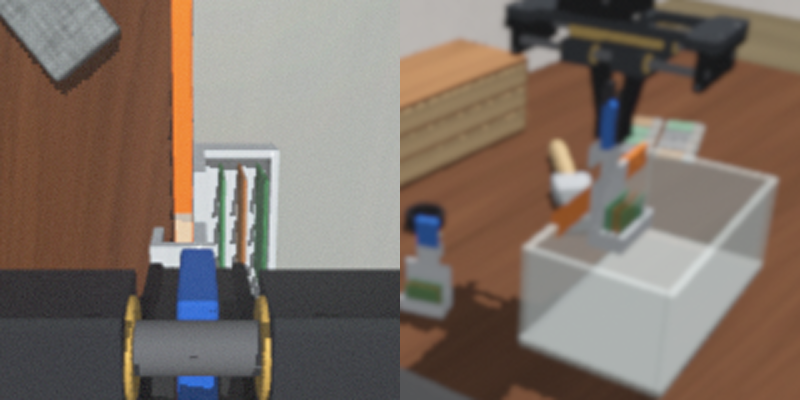

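Aligned: the rail is 0.9 mm off slot centre and the notch edge shows at crop pixel (183,213). Next I correct that and lower gently.

Request:
arm_command:
  rows:
    - {"fingers":0,"travel":[0,0.09,0],"roll":0}
    - {"fingers":0,"travel":[0,0.09,0.4],"roll":0}
    - {"fingers":0,"travel":[0,0.09,0.8],"roll":0}
    - {"fingers":0,"travel":[0,0.09,1.2],"roll":0}
    - {"fingers":0,"travel":[0,0.09,1.5],"roll":0}
    - {"fingers":0,"travel":[0,0.09,1.8],"roll":0}
    - {"fingers":0,"travel":[0,0.09,2.1],"roll":0}
    - {"fingers":0,"travel":[0,0.09,2.3],"roll":0}
    - {"fingers":0,"travel":[0,0.09,2.5],"roll":0}
    - {"fingers":0,"travel":[0,0.09,2.5],"roll":0}

```text
time_s: 8.6
tcp_pos: [0.5275, -0.1767, 0.1292]
ee_rot: [[0.143, -0.99, -0.001], [-0.99, -0.143, 0.0], [-0.0, 0.001, -1.0]]
wrist_force: [-0.0, 0.1, -1.1]
gripper_width: 0.113
```

Request:
arm_command:
  rows:
    - {"fingers":0,"travel":[0,0,0.1],"roll":0}
    - {"fingers":0,"travel":[0,0,0.2],"roll":0}
    - {"fingers":0,"travel":[0,0,0.3],"roll":0}
    - {"fingers":0,"travel":[0,0,0.4],"roll":0}
    - {"fingers":0,"travel":[0,0,0.5],"roll":0}
    - {"fingers":0,"travel":[0,0,0.5],"roll":0}

```text
time_s: 9.2
tcp_pos: [0.5276, -0.1767, 0.1244]
ee_rot: [[0.143, -0.99, -0.0], [-0.99, -0.143, 0.0], [-0.0, 0.0, -1.0]]
wrist_force: [-0.3, 0.7, -1.7]
gripper_width: 0.11
```

Request:
arm_command:
  rows:
    - {"fingers":0,"travel":[0,0,0.1],"roll":0}
    - {"fingers":0,"travel":[0,0,0.2],"roll":0}
    - {"fingers":0,"travel":[0,0,0.3],"roll":0}
    - {"fingers":0,"travel":[0,0,0.3],"roll":0}
    - {"fingers":0,"travel":[0,0,0.3],"roll":0}

```text
time_s: 9.7
tcp_pos: [0.5277, -0.1767, 0.1215]
ee_rot: [[0.143, -0.99, -0.0], [-0.99, -0.143, -0.0], [0.0, 0.0, -1.0]]
wrist_force: [-0.5, -0.3, -1.3]
gripper_width: 0.11
```

Request:
arm_command:
  rows:
    - {"fingers":0,"travel":[0,0,0.1],"roll":0}
    - {"fingers":0,"travel":[0,0,0.2],"roll":0}
    - {"fingers":0,"travel":[0,0,0.2],"roll":0}
    - {"fingers":0,"travel":[0,0,0.2],"roll":0}

```text
time_s: 10.1
tcp_pos: [0.5277, -0.1767, 0.1195]
ee_rot: [[0.143, -0.99, -0.0], [-0.99, -0.143, -0.0], [0.0, 0.0, -1.0]]
wrist_force: [0.4, 0.2, -2.2]
gripper_width: 0.111
```

Request:
arm_command:
  rows:
    - {"fingers":0,"travel":[0,0,0.1],"roll":0}
    - {"fingers":0,"travel":[0,0,0.1],"roll":0}
    - {"fingers":0,"travel":[0,0,0.1],"roll":0}

```text
time_s: 10.4
tcp_pos: [0.5277, -0.1767, 0.1185]
ee_rot: [[0.143, -0.99, -0.0], [-0.99, -0.143, -0.0], [0.0, 0.0, -1.0]]
wrist_force: [-0.0, -0.1, -2.0]
gripper_width: 0.111
```

Request:
arm_command:
  rows:
    - {"fingers":0,"travel":[0,0,0.05],"roll":0}
    - {"fingers":0,"travel":[0,0,0.1],"roll":0}
    - {"fingers":0,"travel":[0,0,0.1],"roll":0}
    - {"fingers":0,"travel":[0,0,0.1],"roll":0}

```text
time_s: 10.8
tcp_pos: [0.5277, -0.1767, 0.1175]
ee_rot: [[0.143, -0.99, -0.0], [-0.99, -0.143, 0.0], [-0.0, 0.0, -1.0]]
wrist_force: [0.7, 0.4, -2.4]
gripper_width: 0.113
```

Request:
arm_command:
  rows:
    - {"fingers":0,"travel":[0,0,0.05],"roll":0}
    - {"fingers":0,"travel":[0,0,0.05],"roll":0}
    - {"fingers":0,"travel":[0,0,0.05],"roll":0}

```text
time_s: 11.1
tcp_pos: [0.5278, -0.1767, 0.1172]
ee_rot: [[0.143, -0.99, 0.0], [-0.99, -0.143, -0.0], [0.0, -0.0, -1.0]]
wrist_force: [-0.3, 0.9, -2.4]
gripper_width: 0.11
```

```bash
python3 rel.py c6.png
```

```text
[ 0.5278 -0.1767  0.1172] [[0.143, -0.99, 0.0], [-0.99, -0.143, -0.0], [0.0, -0.0, -1.0]] [-0.32  0.88 -2.42] [ 0.111  0.014 -0.035] 0.10996476733243847
rail n 1598 x [3.43335909 6.27291061 9.21625877] fit [-5.50619290e-03  5.98678971e+00] y -87.65714799288521 44.90969886914901 z 0.10696298853023375
gap -12.708385194641176 38.556873800575055
face x {-6: 0, -5: 2, -4: 6, -3: 22, -2: 19, -1: 18, 0: 24, 1: 3, 2: 6, 3: 2, 4: 1, 5: 3, 6: 7, 7: 8, 8: 4, 9: 7, 10: 16, 11: 21, 12: 26, 13: 28, 14: 0, 15: 0, 16: 0, 17: 0, 18: 0} y -13.315033404297717
295 326 211 228
```

View pics/c6.png

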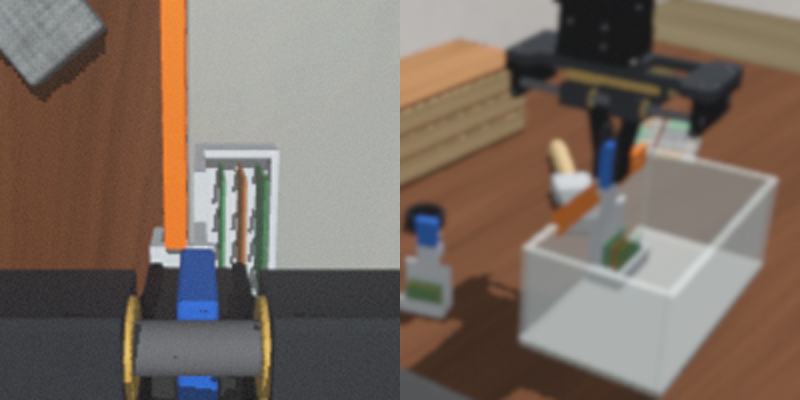

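The bridge is inside the notch and below the rail top, with no contact yet. I keep going in small steps until it touches.

Request:
arm_command:
  rows:
    - {"fingers":0,"travel":[0,0,0.04],"roll":0}
    - {"fingers":0,"travel":[0,0,0.08],"roll":0}
    - {"fingers":0,"travel":[0,0,0.08],"roll":0}

```text
time_s: 11.5
tcp_pos: [0.5278, -0.1768, 0.1171]
ee_rot: [[0.143, -0.99, 0.0], [-0.99, -0.143, -0.0], [0.0, -0.0, -1.0]]
wrist_force: [-3.0, 1.7, 4.6]
gripper_width: 0.114
```

Request:
arm_command:
  rows:
    - {"fingers":0,"travel":[0,0,0.04],"roll":0}
    - {"fingers":0,"travel":[0,0,0.06],"roll":0}
    - {"fingers":0,"travel":[0,0,0.06],"roll":0}

```text
time_s: 11.8
tcp_pos: [0.5278, -0.1768, 0.1171]
ee_rot: [[0.143, -0.99, 0.001], [-0.99, -0.143, -0.0], [0.001, -0.001, -1.0]]
wrist_force: [-3.6, 2.6, 8.7]
gripper_width: 0.111
```

Contact is at the predicted home height (net about 11 N). I relax the push, then release.

Request:
arm_command:
  rows:
    - {"fingers":0,"travel":[0,0,-0.1],"roll":0}
    - {"fingers":0,"travel":[0,0,-0.1],"roll":0}
    - {"fingers":15,"travel":[0,0,-0.1],"roll":0}
    - {"fingers":20,"travel":[0,0,-0.1],"roll":0}
    - {"fingers":30,"travel":[0,0,-0.1],"roll":0}
    - {"fingers":40,"travel":[0,0,-0.1],"roll":0}
    - {"fingers":40,"travel":[0,0,-0.1],"roll":0}
    - {"fingers":40,"travel":[0,0,-0.1],"roll":0}

```text
time_s: 12.6
tcp_pos: [0.5277, -0.1767, 0.1165]
ee_rot: [[0.143, -0.99, -0.0], [-0.99, -0.143, 0.0], [-0.0, 0.0, -1.0]]
wrist_force: [-0.7, 0.1, -0.1]
gripper_width: 0.388
```

Request:
arm_command:
  rows:
    - {"fingers":40,"travel":[0,0,-1],"roll":0}
    - {"fingers":40,"travel":[0,0,-3],"roll":0}
    - {"fingers":40,"travel":[0,0,-6],"roll":0}
    - {"fingers":40,"travel":[0,0,-9],"roll":0}
    - {"fingers":40,"travel":[0,0,-12],"roll":0}
    - {"fingers":40,"travel":[0,0,-14],"roll":0}
    - {"fingers":40,"travel":[0,0,-14],"roll":0}
    - {"fingers":40,"travel":[0,0,-14],"roll":0}

```text
time_s: 13.4
tcp_pos: [0.5275, -0.1766, 0.2571]
ee_rot: [[0.142, -0.99, 0.001], [-0.99, -0.142, 0.0], [-0.0, -0.001, -1.0]]
wrist_force: [-0.7, -0.1, -0.3]
gripper_width: 0.401
```

Run:
```python
from h import *
s=sense();print(s['tcp_pos'],s['wrist_force'],s['gripper_width'],s['time_s'])
im,d=capture('wrist');P=cloud('wrist',d,s);hsv=cv2.cvtColor(im,cv2.COLOR_RGB2HSV)
c=np.array([.528,-.176]);near=(np.hypot(P[...,0]-c[0],P[...,1]-c[1])<.04)&(d>0)
m=near&(hsv[...,0]>100)&(hsv[...,0]<125)&(hsv[...,1]>150)&(P[...,2]>.05)
Q=P[m];T=Q[Q[:,2]>np.percentile(Q[:,2],60)];print('tab top',len(Q),np.percentile(Q[:,2],[2,50,98]),Q.mean(0),cv2.minAreaRect((Q[:,:2]*1e3).astype(np.float32)))
w=near&(hsv[...,1]<40)&(abs(P[...,2]-.1)<.01);print('bridge z',w.sum(),np.percentile(P[w][:,2],[5,50,95]) if w.sum() else '')
m=(hsv[...,0]<18)&(hsv[...,1]>120)&(d>0)&(abs(P[...,2]-.106)<.006)&(abs(P[...,0]-.535)<.06)&(abs(P[...,1]+.17)<.13)
print('rail z',np.median(P[m][:,2]))
si,_=capture('side')
save('c7.png',np.hstack([cv2.resize(im[100:300,220:420],(400,400),interpolation=cv2.INTER_CUBIC),cv2.resize(si[100:260,300:460],(400,400),interpolation=cv2.INTER_CUBIC)]))
```

```text
[ 0.52749383 -0.17656604  0.25706191] [-0.68306178 -0.07307974 -0.33668139] 0.40129751692586185 13.4
tab top 302 [0.12486249 0.14073948 0.14225493] [ 0.5267713  -0.17712614  0.14015761] ((526.4154052734375, -176.14035034179688), (8.37907600402832, 29.199743270874023), 8.093417167663574)
bridge z 236 [0.09881207 0.10102262 0.10219687]
rail z 0.10689840362776948
```

View pics/c7.png

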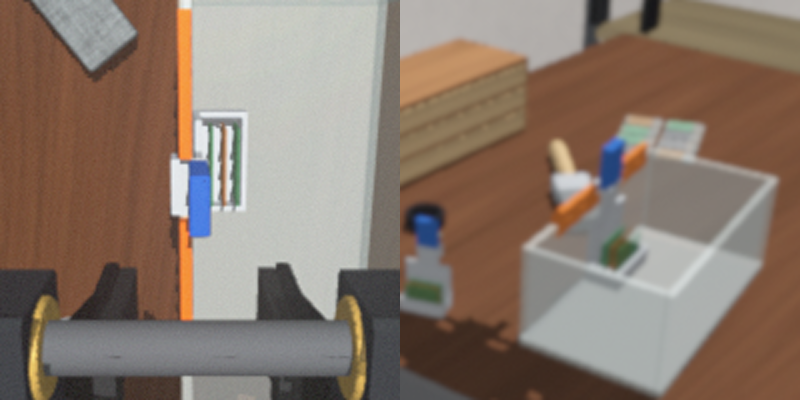

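```bash
python3 -c "
from station import *
print(finish_job())"
```

```text
the job is handed in; nothing more can be done
None
```

The thin-section holder hangs in the rail's notch on the tank's far wall, basket inside, and the job is handed in. It took about 13.5 s of robot time.

- **What I did:** I picked the medium holder out of the tray by its blue tab and turned it to the tank's yaw. The top and wrist cameras agreed on where the notch was, so I lowered it straight in. The sliding search along the rail was not needed. It touched bottom at the predicted height, with readings of at most about 11 N net on the wall. I then relaxed the push, released and lifted clear.
- **Last checks:**
  - The bridge top measured 0.101 m and the tab top 0.141 m, against 0.100 m and 0.140 m expected. The wrist camera reads about 1 mm high at the rail (0.107 m against 0.106 m), so the holder is fully home.
  - It stands upright and square to the rail, and the gripper was about 10 cm above it with no contact force.
- **Disagreement:** the side camera put the notch about 5 mm away from where the other two did. The holder dropped in at the other two cameras' position.
- **Not checked:** I did not re-measure the other objects at the end; the gripper never came near them.

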